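# Check that a scooter brake lever stops short of the bar

### The arm

A 7-joint arm with a two-finger parallel gripper is mounted at the origin on the work surface. World frame = base frame: x ahead of the robot, y to its left, z up, the work surface at z = 0. Lengths are in m, angles in degrees, forces in N, time in s.
With the tool pointing down it reaches from about 0.425 to 0.875 m from the base axis. Payload 4.7 kg.
Tool frame: the origin (TCP) lies midway between the tips of the shut fingers; the grasp point (between the pads) lies env.grip_point_offset behind it (env.grip_point_offset is the distance from the TCP to the grasp point, in m); z points along the fingers, y is the line along which they close (so a half turn about z gives the same grasp; the last joint's range is limited). The gripper opens to 87 mm and grips with 3 to 60 N. Pads are 19 mm wide; open, the fingers measure 117 mm over their backs; the gripper's body (75 mm by 190 mm) begins 51 mm behind the grasp point.
Start: joints at [-73.161, 18.392, -4.016, 83.108, 1.295, 78.541, -3.26], TCP at [0.18, 0.625, 0.223] pointing down, gripper open.
Joint ranges: [-163.93, 163.93], [-17.29, 119.83], [-79.2, 71.16], [3.27, 140.29], [-89.18, 269.18], [5.43, 117.66], [-154.24, 154.24]. Speed limits (degrees/s): [147.25, 147.25, 180, 180, 180, 180, 180].

### API

Orientations are given as [roll, pitch, yaw] about the fixed x, y, z axes, in that order (R = Rz(yaw) Ry(pitch) Rx(roll)).
In Python, from cell import env gives the robot as it stands.
- The arm moves only by the shell command python3 -m creep 'ROWS' [FORCE]. ROWS is a JSON object of lists of equal length, an entry for each row: "translation": the shift along the tool's x, y, z in units of 0.08 m (1.0 is 0.08 m), a list of three; "turn": the turn, a rotation vector about the tool's x, y, z in units of 180 degrees (1.0 is 180 degrees), a list of three; "grip": the opening, from 0 (shut) to 1 (fully open). In form: {"translation": [[x, y, z], ...], "turn": [[ax, ay, az], ...], "grip": [grip, ...]}. A call has 1 to 5 rows; each row shifts and turns the commanded pose from where the row before left it, along the tool's axes as they then stand; what a row does not reach is not made up. A row lasts 1/8 s, in which the tool goes at most 62.5 mm and 10.7 degrees, less where a joint would pass 70% of its speed; a pose out of reach is approached as far as the arm can. A call with a number of a shift or a turn outside -1 to 1 is refused whole. A call with a gripper value outside its range is refused whole. The fingers move at their own pace and stop on an object; FORCE is the grip in N (left out, the last holds). Time passes only in rows, so rows that do not move let the fingers close. It gives the time, the measured TCP pose, the force, the opening and the grip force at its end, in the units of the state.
- env.get_obs(): the state, without advancing time (a new reading comes with each control period).
- env.read_camera(name): name is "scene" or "side" or "wrist"; returns a dict with "frame" (400x640x3 uint8, red, green, blue), "z_map" (400x640 float32, m along the optical axis (not along the pixel's ray), 0 where there is no reading), "K" (3x3 intrinsics, pixels), "rvec" (rotation vector, rad) and "tvec" (3), from world to camera coordinates, as OpenCV has them. Camera axes: x right, y down, z forward; pixel columns grow to the right and rows downward; lengths in m; the calibration is good to about 2 mm. The wrist camera is an equidistant fisheye: a pixel r from the principal point sees the ray r / f radians off the axis. A picture is of the moment at which its call begins.
- env.sign_off(): hands the job in; it is judged then, once.
The state is a dict: "time_s": time; "qpos": joint angles; "joint_velocities": joint speeds; "effort": joint torques, N m; "tool_pos": TCP position; "tool_rot": TCP orientation; "force": force on the tool from outside, world axes, zero at the start; "wrist_torque": the same for the moment, N m; "grip_width": finger opening in m; "grasp_force": force on a finger pad.
Only numpy, scipy, OpenCV 4.12 (cv2) and the standard library are available. Lean on these libraries where they do the work, as an engineer would, in place of code of your own. Each camera call takes 0.05 s, during which the arm holds its last target. There are 200 camera calls.

### The job

Check the brake lever of the electric-scooter handlebar held in the bench vice: with the backs of the shut fingers press the lever in towards the grip until it is firmly against its stop, keep it there with a steady one to two kilograms of push for a second or two, then ease it all the way back out without letting it snap, and move clear. Only push on the lever's front: do not pinch it or put a finger behind it, do not touch the handlebar or its grips, do not force the lever, and leave the loose things on the bench alone.

Things in the scene. Friction and masses are not known exactly. Their poses are not given: they have to be found in the camera images.
- brake_lever (a joint): lever angle about its upright hinge, rad: 0 at rest (out), grows as it is pressed in towards the grip; firm stop at 0.28, its ball end then still 22 mm short of the grip. Sprung outwards: at blade_face it takes about 2 N to start it and 4 N to hold it just at the stop; any more leans on the stop. Let go suddenly it snaps back far faster than 4.5 rad/s
- blade_face (a point): where to push: on the front of the lever's bright aluminium blade, half-way up, 95 mm from the hinge axis; moves with the lever. The blade is a flat strip 16 mm high; its straight outer part, at rest within 0.2 rad of the bar's direction, runs from 29 mm on the hinge side of this point to 19 mm on the other, where it ends in a ball 18 mm across
- lever_hinge (a point): centre of the lever's hinge, on its upright axis, half-way up the lever; fixed to the mount; about 165 mm above the bench
- lever_mount: dark clamp of the brake lever on the bar, just inboard of the rider's left grip (on the robot's right, the bar's -y); origin on the bar's axis, axes as handlebar. The hinge lies 40 mm ahead of it (-x) and 14 mm outboard (-y); its body reaches 51 mm ahead of the axis, 36 mm high. The lever turns level, on the bar's side that faces the robot
- handlebar: black scooter handlebar 480 mm long; origin mid-bar on its axis, 165 mm above the bench; y along the bar, z up, x level across the bar from the lever's side to the rider's (pressing in is along +x). Rubber grips 33 mm thick, 122 to 240 mm either side of the middle. Mid display up to 46 mm above the axis, bell at y 68 mm up to 30 mm; grips, lever and mount up to 18 mm
- vice: blue suction-base bench vice that clamps the handlebar's stem under its middle, 136 mm across its foot, 105 mm high, fast on the bench; origin under its foot, same heading as the handlebar; its screw sticks out 106 mm to -x
- lever_blade: the front strip and ball end of the lever (origin on the hinge axis), the part to push on
- lever_rear: the rib along the back of the lever's blade, facing the grip (origin on the hinge axis); not to be touched
- multimeter: yellow hand-held multimeter lying face up, 85 x 175 x 47 mm, loose, to be left alone; origin under its centre
- screwdriver: red-handled screwdriver 180 mm long lying on the bench below the lever, loose, to be left alone; its x axis runs from handle to tip
- spray_can: contact-cleaner spray can standing on the bench beyond the bar, 52 mm across, 165 mm high, green label, loose, to be left alone; origin under its centre
- spare_grip: spare black rubber grip standing on end, a tube 32 mm across and 118 mm high, loose, to be left alone; origin under its centre

How it is judged:
By the outcome, as a careful person would: the job done as asked, in the order asked, and still so for the second after the job is handed in, with the robot touching nothing.
It also fails if it takes over 43 s, if anything falls off the work surface, if the arm or the gripper's body presses on something with over 40 N, if the wrist force passes 120 N, or if a joint passes its speed limit or range.

## Working session

There is one attempt and no reset: what is moved stays moved. The work goes in short steps, Python scripts to look and compute and a shell command to move; the robot and the scene stay as the last step left them, time stands still between calls to the robot, and variables do not carry over. Pictures are saved under pics/ and viewed, at most 10 in all, crops included, and the job is handed in when it is done.

```bash
mkdir -p pics; ls
cat > h.py <<'E'
import numpy as np, cv2
from cell import env
from scipy.spatial.transform import Rotation as R
def snap(n,f):
    c=env.read_camera(n); cv2.imwrite('pics/'+f+'.png',c['frame'][:,:,::-1]); np.savez('pics/'+f+'.npz',**c); return c
def world(c,u,v,z=None):
    K=c['K']; z=c['z_map'][int(round(v)),int(round(u))] if z is None else z
    p=np.array([(u-K[0,2])/K[0,0]*z,(v-K[1,2])/K[1,1]*z,z])
    Rm=cv2.Rodrigues(c['rvec'])[0]
    return Rm.T@(p-np.array(c['tvec']).ravel())
E
python3 - <<'E'
from h import *
for n in('scene','side'):
    c=snap(n,n+'0'); print(n,c['K'].tolist(),(-cv2.Rodrigues(c['rvec'])[0].T@np.array(c['tvec']).ravel()).round(3))
print(env.get_obs(),env.grip_point_offset)
E
```

```text
pics
scene [[453.161505632074, 0.0, 315.86197013821067], [0.0, 453.161505632074, 190.41604323892315], [0.0, 0.0, 1.0]] [1.246 0.518 0.708]
side [[392.0084791597405, 0.0, 323.32297873528904], [0.0, 392.0084791597405, 198.46740807354803], [0.0, 0.0, 1.0]] [0.371 0.625 0.76 ]
{'time_s': 0.1, 'qpos': array([-73.16159381,  18.43497302,  -4.01546161,  83.16775583,
         1.29480187,  78.54125417,  -3.25864905]), 'joint_velocities': array([ 0.00605192, -0.08903851,  0.00962646, -0.07929495, -0.0545693 ,
        0.13249044,  0.10112663]), 'effort': array([-1.19648107e-04, -4.92570305e+01, -4.05571070e-01, -3.13404608e+01,
       -6.39715721e-02,  3.94036411e-02,  6.84637507e-05]), 'tool_pos': array([0.17940731, 0.6242334 , 0.22157043]), 'tool_rot': array([-1.79901238e+02,  5.29961172e-03,  1.63972435e+02]), 'force': array([0.62097098, 0.3877442 , 0.47347449]), 'wrist_torque': array([0.03885385, 0.00112486, 0.01520474]), 'grasp_force': 0.0, 'grip_width': 0.08677329771847202} 0.0187
```

View pics/scene0.png

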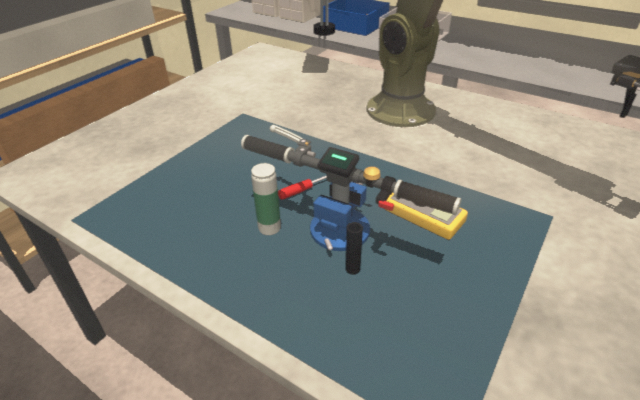

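View pics/side0.png

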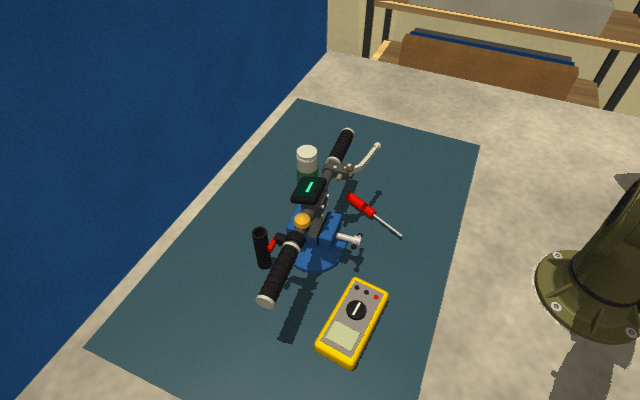

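The scene picture shows the bar running from (245,143) to (458,204), with the bright lever at (272,128)-(308,147). The side picture shows the lever at (355,168)-(379,146) and the bar ends at (347,132) and (265,300). Next I'll enlarge the lever.

Run:
```python
from h import *
a=np.load('pics/side0.npz');b=np.load('pics/scene0.npz')
A=cv2.resize(a['frame'][120:190,320:400],None,fx=7,fy=7,interpolation=cv2.INTER_CUBIC)
B=cv2.resize(b['frame'][115:170,235:335],None,fx=7,fy=7,interpolation=cv2.INTER_CUBIC)
cv2.imwrite('pics/cA.png',A[:,:,::-1]);cv2.imwrite('pics/cB.png',B[:,:,::-1])
for u,v in [(342,140),(335,155),(327,178),(285,262),(275,282),(290,250),(378,147),(372,155),(366,162)]: print('side',u,v,world(a,u,v).round(3))
for u,v in [(255,146),(270,151),(400,190),(430,197),(450,203),(275,128),(285,133),(295,138)]: print('scene',u,v,world(b,u,v).round(3))
```

```text
side 342 140 [ 0.609 -0.061  0.181]
side 335 155 [ 0.604 -0.004  0.181]
side 327 178 [0.594 0.065 0.175]
side 285 262 [0.577 0.294 0.18 ]
side 275 282 [0.574 0.337 0.181]
side 290 250 [0.58  0.268 0.181]
side 378 147 [ 0.528 -0.087  0.168]
side 372 155 [ 0.532 -0.055  0.167]
side 366 162 [ 0.536 -0.026  0.168]
scene 255 146 [ 0.623 -0.071  0.173]
scene 270 151 [ 0.621 -0.031  0.173]
scene 400 190 [0.597 0.265 0.174]
scene 430 197 [0.591 0.323 0.177]
scene 450 203 [1.246 0.518 0.708]
scene 275 128 [ 0.534 -0.085  0.17 ]
scene 285 133 [ 0.541 -0.05   0.171]
scene 295 138 [ 0.545 -0.02   0.17 ]
```

View pics/cA.png

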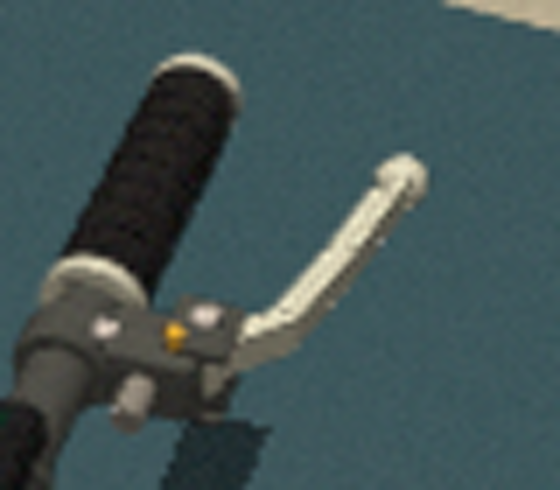

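View pics/cB.png

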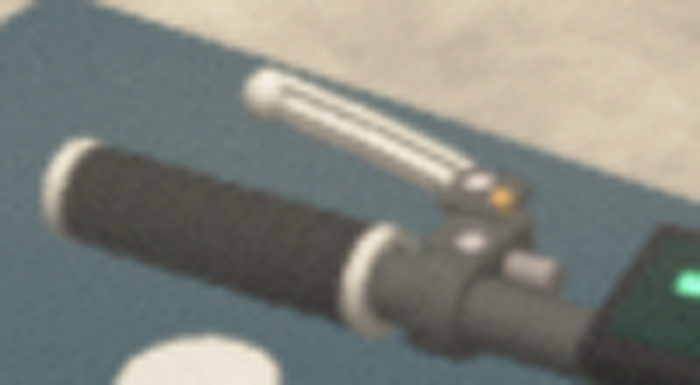

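Both crops show the lever clearly. In side pixels the ball is at about (377.6,145.7) and the hinge screw at (349.3,165). In scene pixels they are at (272.5,128) and (303.3,141).

```bash
python3 - <<'E'
from h import *
a=np.load('pics/side0.npz');b=np.load('pics/scene0.npz')
for c,l in((a,[(349.3,165),(377.6,145.7),(377,146.5),(374,151),(370,157),(366,161),(371,159),(368,162)]),(b,[(303.3,141),(272.5,128),(274,128),(280,130),(287,133)])):
    for u,v in l: print(u,v,world(c,u,v).round(4))
E
python3 -m creep '{"translation":[[0,0,-0.2],[-0.4,-0.1,-0.2],[-0.5,0,0],[-0.6,0,0],[-0.6,0,0]],"turn":[[0,0,0],[0,0,0.03],[0,0,0.03],[0,0,0.03],[0,0,0.03]],"grip":[0,0,0,0,0]}' 20
```

```text
349.3 165 [0.5622 0.015  0.1825]
377.6 145.7 [ 0.5289 -0.0866  0.1716]
377 146.5 [ 0.5292 -0.0828  0.1719]
374 151 [ 0.5303 -0.0633  0.1729]
370 157 [ 0.5328 -0.043   0.1699]
366 161 [ 0.5364 -0.0252  0.1708]
371 159 [ 0.5736 -0.2262  0.0015]
368 162 [ 0.5343 -0.0364  0.1595]
303.3 141 [0.5647 0.018  0.1846]
272.5 128 [ 0.5371 -0.09    0.1702]
274 128 [ 0.5348 -0.0874  0.1699]
280 130 [ 0.535  -0.0695  0.1702]
287 133 [ 0.5387 -0.0464  0.1713]
time_s: 0.72
tool_pos: [0.332, 0.5445, 0.2543]
tool_rot: [180.0, 0.1, 142.0]
force: [0.5, -0.5, 0.2]
grip_width: 0.045
grasp_force: 0.0
```

```bash
python3 -m creep '{"translation":[[-0.6,-0.18,0],[-0.6,-0.18,0],[-0.6,-0.18,0],[-0.6,-0.18,0],[-0.6,-0.18,0]],"turn":[[0,0,0.028],[0,0,0.028],[0,0,0.028],[0,0,0.028],[0,0,0.028]],"grip":[0,0,0,0,0]}'
python3 -m creep '{"translation":[[-0.6,-0.15,0],[-0.6,-0.15,0],[-0.6,-0.15,0],[-0.6,-0.15,0],[-0.3,0,0]],"turn":[[0,0,0.028],[0,0,0.028],[0,0,0.028],[0,0,0.028],[0,0,0.028]],"grip":[0,0,0,0,0]}'
```

```text
time_s: 1.35
tool_pos: [0.4381, 0.3186, 0.2544]
tool_rot: [180.0, 0.0, 116.8]
force: [1.1, -0.3, 0.9]
grip_width: 0.0019
grasp_force: 0.0
time_s: 1.98
tool_pos: [0.4586, 0.0973, 0.2546]
tool_rot: [180.0, -0.0, 91.4]
force: [0.9, 0.8, 1.2]
grip_width: 0.0004
grasp_force: 0.0
```

```bash
python3 -m creep '{"translation":[[-0.52,0.05,0],[-0.52,0.05,0],[-0.52,0.05,0],[-0.52,0.05,0],[0,0,0]],"turn":[[0,0,0.013],[0,0,0.013],[0,0,0.013],[0,0,0.013],[0,0,0]],"grip":[0,0,0,0,0]}'
python3 - <<'E'
from h import *
c=snap('wrist','w1'); print(c['K'],env.get_obs()['tool_pos'])
s=snap('side','s1')
A=cv2.resize(s['frame'][110:210,310:440],None,fx=6,fy=6,interpolation=cv2.INTER_CUBIC)
cv2.imwrite('pics/s1c.png',A[:,:,::-1])
E
```

```text
time_s: 2.6
tool_pos: [0.4692, -0.0699, 0.2547]
tool_rot: [180.0, 0.0, 82.0]
force: [-1.0, 1.0, -0.3]
grip_width: 0.0003
grasp_force: 0.0
[[309.70691629   0.         319.64591214]
 [  0.         309.70691629 200.80107363]
 [  0.           0.           1.        ]] [ 0.46936065 -0.06716477  0.254559  ]
```

View pics/w1.png

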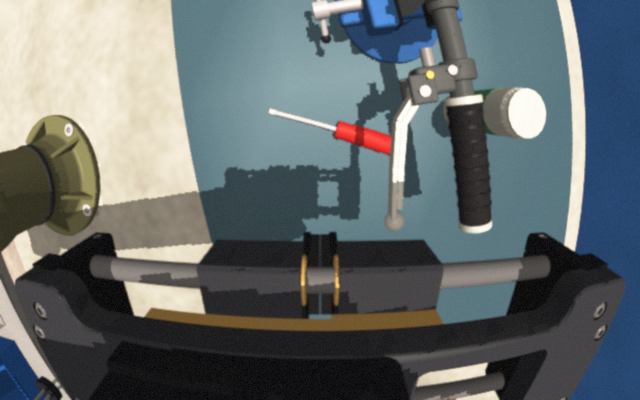

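The wrist picture shows the ball at (395,222), the hinge screw at (426,90) and the front edge of the straight blade from about (391,150) to (390,210). The shut fingers are at (320,270) and the gripper's long axis runs along the push.

```bash
cat >> h.py <<'E'
def wworld(c,u,v):
    K=c['K']; d=np.array([u-K[0,2],v-K[1,2]]); r=np.linalg.norm(d); th=r/K[0,0]
    ray=np.array([*(np.sin(th)*d/r),np.cos(th)]); z=c['z_map'][int(round(v)),int(round(u))]
    Rm=cv2.Rodrigues(c['rvec'])[0]
    return Rm.T@(ray*z/ray[2]-np.array(c['tvec']).ravel())
E
python3 - <<'E'
from h import *
c=np.load('pics/w1.npz')
print('hinge',wworld(c,426,90).round(4),'ball',wworld(c,395,222).round(4))
for v in (150,165,180,190,200,208):
    P=[(u,wworld(c,u,v)) for u in range(380,412)]
    P=[(u,p) for u,p in P if p[2]>.14]
    print(v,P[0][0],P[0][1].round(4),P[-1][0],P[-1][1].round(4))
E
```

```text
hinge [0.5623 0.0144 0.1862] ball [ 0.5299 -0.0922  0.1753]
150 390 [ 0.5336 -0.0327  0.1614] 405 [ 0.5442 -0.0327  0.1714]
165 389 [ 0.5314 -0.0453  0.1621] 403 [ 0.5414 -0.045   0.171 ]
180 388 [ 0.5298 -0.0589  0.1595] 403 [ 0.5406 -0.0578  0.1704]
190 388 [ 0.5289 -0.0676  0.1601] 402 [ 0.5388 -0.066   0.1717]
200 388 [0.4787 0.0042 0.4183] 402 [ 0.5384 -0.075   0.1707]
208 388 [ 0.5269 -0.0827  0.164 ] 401 [ 0.5371 -0.0822  0.1703]
```

```bash
python3 -m creep '{"translation":[[0,0,0.4],[0.05,0,0.5],[0,0,0.43],[0,0.2,0],[0,0.2,0]],"turn":[[0,0,0],[0,0,0],[0,0,0],[0,0,0],[0,0,0]],"grip":[0,0,0,0,0]}'
python3 -m creep '{"translation":[[0,0.03,0],[0,0,0],[0,0,0]],"turn":[[0,0,0],[0,0,0],[0,0,0]],"grip":[0,0,0]}'
python3 - <<'E'
from h import *
c=snap('wrist','w2');o=env.get_obs();print(o['force'],o['tool_pos'],o['tool_rot'])
cv2.imwrite('pics/w2c.png',cv2.resize(c['frame'][60:330,220:520],None,fx=2,fy=2)[:,:,::-1])
E
```

```text
time_s: 3.32
tool_pos: [0.502, -0.0632, 0.1474]
tool_rot: [-179.9, -0.0, 82.7]
force: [-0.4, -0.0, -0.8]
grip_width: 0.0004
grasp_force: 0.0
time_s: 3.7
tool_pos: [0.5038, -0.0645, 0.1481]
tool_rot: [-180.0, -0.0, 82.6]
force: [0.4, 0.5, 0.4]
grip_width: 0.0005
grasp_force: 0.0
[-0.17010194  0.79947492  0.9085736 ] [ 0.50390506 -0.06451611  0.14819926] [-1.79992774e+02 -3.47766673e-02  8.26278614e+01]
```

View pics/w2c.png

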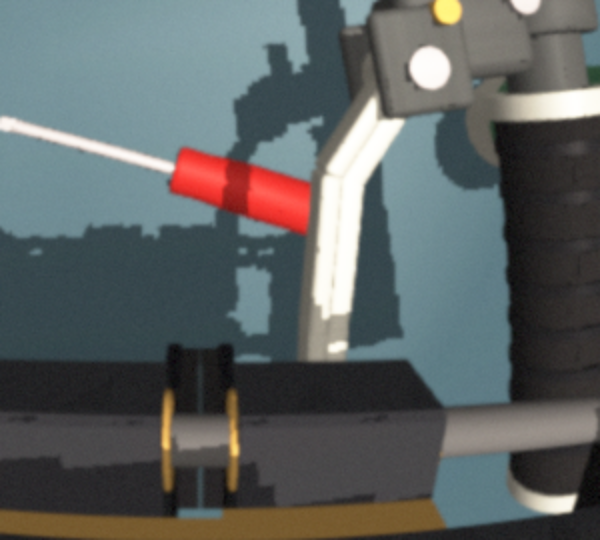

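The tool is at lever height, about 10 mm short of the blade, with the fingers at (200,400) and the blade edge at (305,350) in the crop. I'll creep to contact.

```bash
python3 -m creep '{"translation":[[-0.04,0.04,0],[0,0.03,0],[0,0.02,0],[0,0,0],[0,0,0]],"turn":[[0,0,0],[0,0,0],[0,0,0],[0,0,0],[0,0,0]],"grip":[0,0,0,0,0]}'
python3 -m creep '{"translation":[[0,0.015,0],[0,0.01,0],[0,0,0]],"turn":[[0,0,0],[0,0,0],[0,0,0]],"grip":[0,0,0]}'
```

```text
time_s: 4.38
tool_pos: [0.511, -0.0689, 0.1481]
tool_rot: [-180.0, 0.0, 82.6]
force: [-1.0, 0.3, 0.8]
grip_width: 0.0005
grasp_force: 0.0
time_s: 4.75
tool_pos: [0.5131, -0.0692, 0.1482]
tool_rot: [180.0, -0.0, 82.6]
force: [-0.8, 1.2, -0.1]
grip_width: 0.0003
grasp_force: 0.0
```

Next is the arc about the hinge, turning with the lever.

```bash
python3 -m creep '{"translation":[[0,0.02,0],[-0.009,0.023,0],[-0.009,0.023,0],[-0.009,0.023,0],[0,0,0]],"turn":[[0,0,0],[0,0,-0.0064],[0,0,-0.0064],[0,0,-0.0064],[0,0,0]],"grip":[0,0,0,0,0]}'
python3 -m creep '{"translation":[[-0.009,0.023,0],[-0.009,0.023,0],[-0.009,0.023,0],[-0.009,0.023,0],[0,0,0]],"turn":[[0,0,-0.0064],[0,0,-0.0064],[0,0,-0.0064],[0,0,-0.0064],[0,0,0]],"grip":[0,0,0,0,0]}'
```

```text
time_s: 5.38
tool_pos: [0.5196, -0.072, 0.148]
tool_rot: [-179.9, -0.0, 86.1]
force: [-2.1, 0.9, 1.3]
grip_width: 0.0005
grasp_force: 0.9
time_s: 6.0
tool_pos: [0.5272, -0.0753, 0.1481]
tool_rot: [-180.0, 0.0, 90.7]
force: [-2.5, 0.4, 0.0]
grip_width: 0.0006
grasp_force: 1.1
```

```bash
python3 -m creep '{"translation":[[-0.009,0.023,0],[-0.009,0.023,0],[-0.009,0.023,0],[-0.009,0.023,0],[0,0,0]],"turn":[[0,0,-0.0064],[0,0,-0.0064],[0,0,-0.0064],[0,0,-0.0064],[0,0,0]],"grip":[0,0,0,0,0]}'
python3 -m creep '{"translation":[[-0.009,0.023,0],[-0.009,0.023,0],[0,0,0]],"turn":[[0,0,-0.0064],[0,0,-0.0064],[0,0,0]],"grip":[0,0,0]}'
```

```text
time_s: 6.62
tool_pos: [0.5347, -0.078, 0.1481]
tool_rot: [-180.0, 0.0, 95.3]
force: [-2.6, 0.6, 0.0]
grip_width: 0.0006
grasp_force: 1.4
time_s: 7.0
tool_pos: [0.5385, -0.079, 0.1481]
tool_rot: [-180.0, 0.0, 97.6]
force: [-3.9, 1.0, -0.8]
grip_width: 0.0006
grasp_force: 1.5
```

Close to the stop now, so pure small pushes along tool y.

```bash
python3 -m creep '{"translation":[[-0.005,0.015,0],[0,0,0]],"turn":[[0,0,-0.004],[0,0,0]],"grip":[0,0]}'
python3 -m creep '{"translation":[[0,0.012,0],[0,0,0]],"turn":[[0,0,0],[0,0,0]],"grip":[0,0]}'
```

```text
time_s: 7.25
tool_pos: [0.5396, -0.0793, 0.1481]
tool_rot: [-180.0, 0.0, 98.3]
force: [-3.0, -0.9, -0.2]
grip_width: 0.0004
grasp_force: 1.6
time_s: 7.5
tool_pos: [0.5406, -0.0793, 0.1481]
tool_rot: [-180.0, 0.0, 98.3]
force: [-4.5, -1.0, -0.5]
grip_width: 0.0004
grasp_force: 1.7
```

```bash
python3 -m creep '{"translation":[[0,0.012,0],[0,0,0]],"turn":[[0,0,0],[0,0,0]],"grip":[0,0]}'
python3 -m creep '{"translation":[[0,0.006,0],[0,0,0]],"turn":[[0,0,0],[0,0,0]],"grip":[0,0]}'
```

```text
time_s: 7.75
tool_pos: [0.5415, -0.0794, 0.1481]
tool_rot: [-180.0, 0.0, 98.3]
force: [-3.9, -1.8, -0.2]
grip_width: 0.0005
grasp_force: 1.9
time_s: 8.0
tool_pos: [0.5419, -0.0794, 0.1481]
tool_rot: [-180.0, 0.0, 98.3]
force: [-4.1, -3.6, -0.7]
grip_width: 0.0009
grasp_force: 2.1
```

```bash
python3 -m creep '{"translation":[[0,0.008,0],[0,0,0]],"turn":[[0,0,0],[0,0,0]],"grip":[0,0]}'
python3 -m creep '{"translation":[[0,0.008,0],[0,0,0]],"turn":[[0,0,0],[0,0,0]],"grip":[0,0]}'
```

```text
time_s: 8.25
tool_pos: [0.5425, -0.0795, 0.1481]
tool_rot: [-180.0, 0.0, 98.3]
force: [-4.2, -3.3, -0.8]
grip_width: 0.0003
grasp_force: 2.2
time_s: 8.5
tool_pos: [0.5431, -0.0795, 0.1481]
tool_rot: [-180.0, 0.1, 98.3]
force: [-4.1, -3.5, -0.3]
grip_width: 0.0002
grasp_force: 2.3
```

```bash
python3 -m creep '{"translation":[[0,0.008,0],[0,0,0]],"turn":[[0,0,0],[0,0,0]],"grip":[0,0]}'
python3 -m creep '{"translation":[[0,0.008,0],[0,0,0]],"turn":[[0,0,0],[0,0,0]],"grip":[0,0]}'
python3 - <<'E'
from h import *
c=snap('wrist','w3')
for v in (140,160,180,200,220):
    P=[(u,wworld(c,u,v)) for u in range(350,440)]
    P=[(u,p) for u,p in P if .15<p[2]<.18 and p[0]<.585]
    if P: print(v,P[0][0],P[0][1].round(4),P[-1][0],P[-1][1].round(4))
cv2.imwrite('pics/w3c.png',cv2.resize(c['frame'][60:330,220:520],None,fx=2,fy=2)[:,:,::-1])
E
```

```text
time_s: 8.75
tool_pos: [0.5437, -0.0796, 0.1481]
tool_rot: [-180.0, 0.1, 98.3]
force: [-4.4, -3.8, 0.2]
grip_width: 0.0003
grasp_force: 2.4
time_s: 9.0
tool_pos: [0.5442, -0.0796, 0.1481]
tool_rot: [-180.0, 0.1, 98.3]
force: [-3.6, -4.1, -0.2]
grip_width: 0.0004
grasp_force: 2.5
140 350 [ 0.5474 -0.0147  0.1745] 368 [ 0.5561 -0.0137  0.1703]
160 350 [ 0.5488 -0.0236  0.1745] 366 [ 0.5567 -0.023   0.1703]
180 350 [ 0.5503 -0.0325  0.1751] 364 [ 0.5572 -0.0322  0.1716]
200 350 [ 0.552  -0.0422  0.1737] 363 [ 0.5588 -0.0423  0.1698]
220 350 [ 0.5542 -0.0528  0.1709] 361 [ 0.5597 -0.0524  0.1698]
```

View pics/w3c.png

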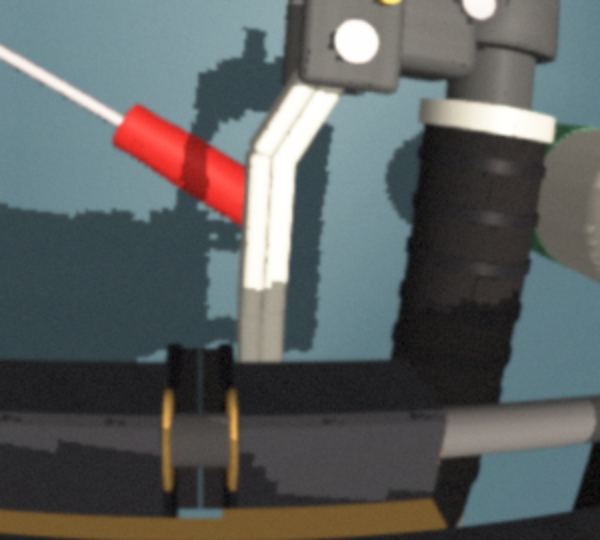

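The lever is about 0.24 rad in, with the blade at (245,300) in the crop and a clear gap to the grip. It is not at the stop yet and there is some sideways friction load. I'll continue along the true arc with a little outboard relief.

```bash
python3 -m creep '{"translation":[[-0.008,0.008,0],[-0.008,0.008,0],[-0.004,0.006,0],[0,0,0]],"turn":[[0,0,0],[0,0,0],[0,0,0],[0,0,0]],"grip":[0,0,0,0]}'
python3 -m creep '{"translation":[[-0.003,0.008,0],[0,0,0]],"turn":[[0,0,0],[0,0,0]],"grip":[0,0]}'
```

```text
time_s: 9.55
tool_pos: [0.545, -0.0798, 0.148]
tool_rot: [-179.8, -0.1, 98.3]
force: [-8.2, -2.0, 3.0]
grip_width: 0.0007
grasp_force: 4.5
time_s: 9.8
tool_pos: [0.545, -0.0798, 0.1479]
tool_rot: [-179.7, -0.1, 98.3]
force: [-10.4, -1.4, 4.4]
grip_width: 0.0004
grasp_force: 5.5
```

At the stop: the force rises with no further travel. I'll bring it to about 14 N and hold.

```bash
python3 -m creep '{"translation":[[0,0.008,0],[0,0.006,0],[0,0,0]],"turn":[[0,0,0],[0,0,0],[0,0,0]],"grip":[0,0,0]}'
python3 -m creep '{"translation":[[0,0,0],[0,0,0],[0,0,0],[0,0,0]],"turn":[[0,0,0],[0,0,0],[0,0,0],[0,0,0]],"grip":[0,0,0,0]}'
```

```text
time_s: 10.18
tool_pos: [0.545, -0.0798, 0.1479]
tool_rot: [-179.6, -0.1, 98.3]
force: [-12.4, -2.2, 6.4]
grip_width: 0.0005
grasp_force: 7.2
time_s: 10.68
tool_pos: [0.545, -0.0798, 0.1478]
tool_rot: [-179.6, -0.1, 98.3]
force: [-13.6, -1.1, 6.1]
grip_width: 0.0005
grasp_force: 7.1
```

```bash
python3 -m creep '{"translation":[[0,0,0],[0,0,0],[0,0,0],[0,0,0],[0,0,0]],"turn":[[0,0,0],[0,0,0],[0,0,0],[0,0,0],[0,0,0]],"grip":[0,0,0,0,0]}'
python3 -m creep '{"translation":[[0,0,0],[0,0,0],[0,0,0],[0,0,0],[0,0,0]],"turn":[[0,0,0],[0,0,0],[0,0,0],[0,0,0],[0,0,0]],"grip":[0,0,0,0,0]}'
python3 - <<'E'
from h import *
c=snap('wrist','w4')
for v in (160,180,200,220):
    P=[(u,wworld(c,u,v)) for u in range(340,440)]
    P=[(u,p) for u,p in P if .15<p[2]<.18 and p[0]<.585]
    if P: print(v,P[-1][0],P[-1][1].round(4))
E
```

```text
time_s: 11.3
tool_pos: [0.545, -0.0798, 0.1479]
tool_rot: [-179.6, -0.1, 98.3]
force: [-12.4, -1.8, 5.3]
grip_width: 0.0004
grasp_force: 7.1
time_s: 11.92
tool_pos: [0.545, -0.0798, 0.1478]
tool_rot: [-179.6, -0.1, 98.3]
force: [-12.6, -1.4, 4.8]
grip_width: 0.0001
grasp_force: 7.1
160 365 [ 0.5572 -0.0233  0.1697]
180 363 [ 0.5578 -0.0326  0.1709]
200 361 [ 0.5587 -0.0425  0.1702]
220 360 [ 0.56   -0.0525  0.1703]
```

Held for about 2 s at 12–14 N. Now easing out along the same arc.

```bash
python3 -m creep '{"translation":[[0,-0.012,0],[0,-0.012,0],[0.003,-0.015,0],[0.005,-0.015,0],[0.005,-0.015,0]],"turn":[[0,0,0],[0,0,0],[0,0,0],[0,0,0],[0,0,0]],"grip":[0,0,0,0,0]}'
python3 -m creep '{"translation":[[0.008,-0.02,0],[0.008,-0.02,0],[0.008,-0.02,0],[0.008,-0.02,0],[0.008,-0.02,0]],"turn":[[0,0,0.006],[0,0,0.006],[0,0,0.006],[0,0,0.006],[0,0,0.006]],"grip":[0,0,0,0,0]}'
```

```text
time_s: 12.6
tool_pos: [0.5427, -0.0795, 0.1481]
tool_rot: [180.0, 0.0, 98.3]
force: [-4.1, -2.0, -0.8]
grip_width: 0.0004
grasp_force: 2.0
time_s: 13.22
tool_pos: [0.5343, -0.0772, 0.1482]
tool_rot: [180.0, 0.0, 92.8]
force: [-4.5, -2.2, -1.3]
grip_width: 0.0004
grasp_force: 1.8
```

```bash
python3 -m creep '{"translation":[[0.009,-0.022,0],[0.009,-0.022,0],[0.009,-0.022,0],[0.009,-0.022,0],[0.009,-0.022,0]],"turn":[[0,0,0.0065],[0,0,0.0065],[0,0,0.0065],[0,0,0.0065],[0,0,0.0065]],"grip":[0,0,0,0,0]}'
```

```text
time_s: 13.85
tool_pos: [0.5256, -0.0736, 0.1483]
tool_rot: [180.0, -0.0, 87.0]
force: [-3.5, -1.7, -0.1]
grip_width: 0.0005
grasp_force: 1.5
```

```bash
python3 -m creep '{"translation":[[0.009,-0.024,0],[0.009,-0.024,0],[0.009,-0.024,0],[0.009,-0.024,0],[0.006,-0.018,0]],"turn":[[0,0,0.005],[0,0,0.005],[0,0,0.005],[0,0,0.005],[0,0,0.004]],"grip":[0,0,0,0,0]}'
python3 -m creep '{"translation":[[0.003,-0.015,0],[0,-0.015,0],[0,-0.015,0],[0,-0.015,0],[0,-0.015,0]],"turn":[[0,0,0],[0,0,0],[0,0,0],[0,0,0],[0,0,0]],"grip":[0,0,0,0,0]}'
```

```text
time_s: 14.48
tool_pos: [0.5178, -0.0686, 0.1486]
tool_rot: [179.9, -0.1, 82.7]
force: [-0.4, 0.3, 0.0]
grip_width: 0.0005
grasp_force: 0.0
time_s: 15.1
tool_pos: [0.5108, -0.0686, 0.1481]
tool_rot: [180.0, -0.0, 82.7]
force: [-0.2, -0.1, 0.0]
grip_width: 0.0003
grasp_force: 0.0
```

Contact has ended near the rest position. Next I back off, rise and check.

```bash
python3 -m creep '{"translation":[[0,-0.25,0],[0,-0.4,0],[0,0,-0.5],[0,0,-0.6],[0,0,-0.6]],"turn":[[0,0,0],[0,0,0],[0,0,0],[0,0,0],[0,0,0]],"grip":[0,0,0,0,0]}'
python3 -m creep '{"translation":[[0,0,0],[0,0,0],[0,0,0]],"turn":[[0,0,0],[0,0,0],[0,0,0]],"grip":[0,0,0]}'
python3 - <<'E'
from h import *
c=snap('side','s5'); a=np.load('pics/side0.npz')
d=cv2.absdiff(c['frame'],a['frame'])[125:190,325:400].max(2)
print((d>40).sum())
for n,k in(('0',a),('5',c)): print(n,world(k,377.6,145.7).round(4),world(k,370,157).round(4))
cv2.imwrite('pics/s5.c.png',cv2.resize(c['frame'][100:260,250:450],None,fx=4,fy=3.7)[:590,:,::-1])
o=env.get_obs();print(o['tool_pos'],o['force'])
E
```

```text
time_s: 15.72
tool_pos: [0.4589, -0.0621, 0.2856]
tool_rot: [180.0, -0.0, 82.7]
force: [0.6, -0.4, -0.2]
grip_width: 0.0009
grasp_force: 0.0
time_s: 16.1
tool_pos: [0.4584, -0.062, 0.2827]
tool_rot: [-179.9, 0.0, 82.7]
force: [0.5, -0.5, 0.1]
grip_width: 0.0008
grasp_force: 0.0
15
0 [ 0.5289 -0.0866  0.1716] [ 0.5328 -0.043   0.1699]
5 [ 0.5292 -0.0879  0.1705] [ 0.5329 -0.0435  0.1695]
[ 0.45846675 -0.06199498  0.28273389] [-0.05469473 -0.50680799  0.66701931]
```

View pics/s5.c.png

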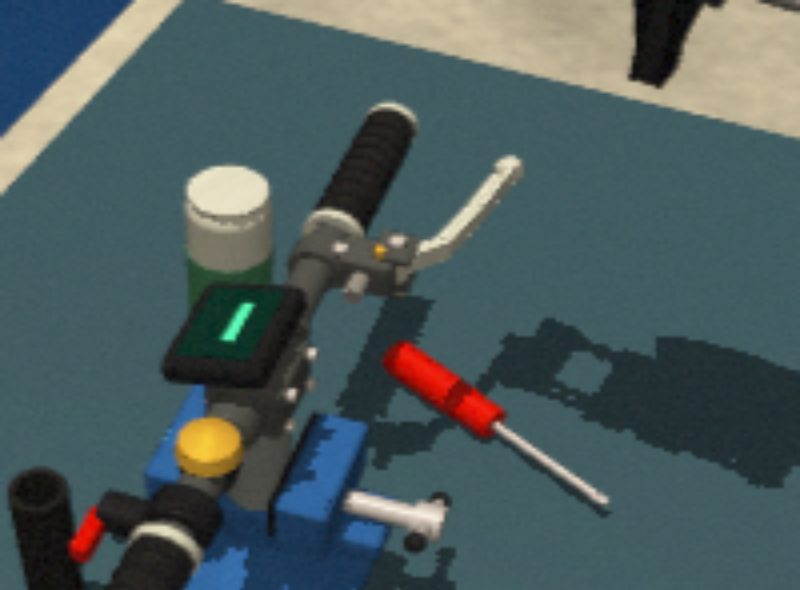

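The lever is back at rest, with the ball at (510,165) in the crop and the same measured position as before. The gripper is clear and the loose things I can see are undisturbed.

```bash
python3 -c "
from cell import env
print(env.sign_off())"
```

```text
the job is handed in; nothing more can be done
None
```

The brake lever was pressed to its stop, held there for about 2 s at 12–14 N (about 1.3 kg), eased back out to rest and the arm moved clear; the job is handed in, but sign-off returned no verdict.

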